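# Load the bottle carrier and hold it up on its spring handle

## Task

Stand the amber bottle in the empty well of the green carrier and let go. Then draw the carrier's black sprung T-handle up until its yellow band is about half out of the barrel and pause there a full second, the carrier still on the bench. Then, without tipping it, lift the carrier by the handle alone to about ten centimetres above the bench and finish holding it there, steady and level, both bottles standing in it and the other things left where they are.

Things in the scene. Friction and masses are not known exactly. Their poses are not given: they have to be found in the camera images.
- carrier: Loose green carrier, 74 (x) by 250 (y) mm, 28 mm walls 4 mm thick, 0.26 kg. Origin: centre of underside, z up. A well at each end (inside 66 x 78 mm, floor 4 mm up, centres y = -82 and +82 mm). On the solid middle block (top 40 mm up) stands a white barrel, 22 mm across (25 at its black rim), top 120 mm up; the sprung T-handle's plunger comes out of it. Loaded: 0.65 to 0.85 kg in all.
- carrier_well (a point): Centre of the floor of the carrier's empty well (the y = -82 mm end), 4 mm above the carrier's underside; axes as the carrier's.
- white_well (a point): Centre of the floor of the other well, in which the white bottle stands; axes as the carrier's.
- handle_grip (a point): Centre of the black T-handle: a bar 80 mm long along the carrier's x, 18 mm wide along its y (grip it across this), 22 mm high. With the plunger home it is 149 mm above the carrier's underside; it rises with the plunger. Below the bar are 18 mm of free, 12 mm thick plunger down to the barrel's rim. Axes as the carrier's.
- spring_handle (a joint): Draw of the plunger, straight up out of the barrel, in m: 0 home (start), 0.06 the stop. Spring 180 N/m from 0, well damped; plunger and handle weigh 0.08 kg. Some white plunger always shows; the yellow band comes out between draws of 0.012 and 0.024, then red follows. The loaded carrier leaves the bench at a draw of about 0.030 to 0.042 and hangs at it.
- amber_bottle: Loose amber glass bottle with a black cap and paper label, 52 mm across, 100 mm tall, straight-sided below the shoulder (up to about 60 mm), about 0.2 kg (0.16 to 0.24). Starts upright on the bench. Origin: centre of its underside, z up.
- white_bottle: Loose white plastic bottle with a red cap, same size as the amber one, about 0.2 kg (0.16 to 0.24); starts upright in the carrier's other well and stays there. Origin: centre of its underside, z up.
- blue_bottle: Bystander: loose blue bottle with a white cap, 52 mm across, 100 mm tall. Origin: centre of its underside.
- grey_jar: Bystander: loose grey jar with a white lid, 54 mm across, 75 mm tall. Origin: centre of its underside.
- beaker: Bystander: loose glass beaker, 56 mm across, 65 mm tall. Origin: centre of its underside.
Mind the look-alikes: they are no part of the job. Leave any pink or turquoise look-alike of the amber_bottle alone.

How it is judged:
By the outcome, as a careful person would: the job done as asked, in the order asked, and still so for the second after the job is handed in, while the arm keeps its last pose, push and grip.
It also fails if it takes over 58 s, if anything falls off the work surface, if the arm or the gripper's body presses on something with over 40 N, if the wrist force passes 120 N, or if a joint passes its speed limit or range.

## Robot

A 6-joint arm with a two-finger parallel gripper is mounted at the origin on the work surface. World frame = base frame: x ahead of the robot, y to its left, z up, the work surface at z = 0. Lengths are in mm, angles in rad, forces in N, time in s.
With the tool pointing down it reaches from about 300 to 950 mm from the base axis. Payload 3.1 kg.
Tool frame: the origin (TCP) lies midway between the tips of the shut fingers; the grasp point (between the pads) lies 19 mm behind it; z points along the fingers, y is the direction in which the jaws open and shut (so a half turn about z gives the same grasp; the last joint's range is limited). The gripper opens to 85 mm and grips with 20 to 120 N. Pads are 22 mm wide; open, the fingers measure 114 mm over their backs; the gripper's body (76 mm by 85 mm) begins 54 mm behind the grasp point. The pads swing forward as they close: fully open they stand 13 mm farther back than shut.
Start: joints at [1.228, 0.308, 1.634, -0, 1.2, -0.07], TCP at [168.419, 601.886, 231.272] pointing down, gripper open.
Joint ranges: [-3.06, 3.06], [-0.79, 1.96], [0.05, 2.63], [-1.19, 4.34], [0.05, 2.64], [-2.94, 2.94]. Speed limits (rad/s): [2.79, 2.79, 3.14, 3.14, 3.14, 3.14].

## Interface

Orientations are given as a unit quaternion [w, x, y, z].
In Python, from workcell import readout, imaging, workorder, recognise, outline_of gives the robot as it stands.
- The arm moves only by the tool move_arm, never from a script. Its arguments are lists of equal length, an entry for each row: "angular": the turn, a rotation vector about the tool's x, y, z in rad, a list of three; "linear": the shift along the tool's x, y, z in mm, a list of three; "gripper": the closure, from -1 (fully open) to 1 (shut), so that 0 is half open. In form: {"angular": [[ax, ay, az], ...], "linear": [[dx, dy, dz], ...], "gripper": [gripper, ...]}. A call has 1 to 12 rows; each row shifts and turns the commanded pose from where the row before left it, along the tool's axes as they then stand; what a row does not reach is not made up. A row lasts 1/12 s, in which the tool goes at most 41.7 mm and 7.16 degrees, less where a joint would pass 70% of its speed; a pose out of reach is approached as far as the arm can. A call is refused whole if a number of a shift passes 41.7 or a number of a turn 0.125, either way. A call with a gripper value outside its range is refused whole. The fingers move at their own pace and stop on an object; "grip_force" is the grip in N (left out, the last holds). Time passes only in rows, so rows that do not move let the fingers close. It gives the time, the measured TCP pose, the force and the opening at its end, in the units of the state.
- readout.sense(): the state, without advancing time (a new reading comes with each control period).
- imaging.grab_frame(name): name is "side" or "top" or "wrist"; returns a dict with "image" (480x640x3 uint8, red, green, blue), "range_z" (480x640 float32, mm along the optical axis (not along the pixel's ray), 0 where there is no reading), "intrinsics" (3x3 intrinsics, pixels), "R" (3x3) and "t" (3): a world point X has camera coordinates R X + t. Camera axes: x right, y down, z forward; pixel columns grow to the right and rows downward; lengths in mm; the calibration is good to about 2 mm. A picture is of the moment at which its call begins.
- workorder.hand_in(): hands the job in, once; it reports no verdict.
Trained networks look in the newest picture that a camera, given by its name, has taken for a name from the list of things; names that differ only in an ending like _2 or _b are one class to them, and where a whole thing is asked for, a point or a joint stands for the part that bears it (a point fixed in the world has none). Each returns a list of dicts, best first, with "confidence" (0 to 1); they miss things now and then, are a little off and sometimes report something else, mostly with a low value. They report only what shows in the picture. A call takes as long as a camera call. They do not tell look-alikes from the thing itself.
- recognise(camera, thing): "xy" ([column, row] in pixels, amid what is visible of it).
- outline_of(camera, thing): "mask" (480x640 bool, what is visible of it) and "xy" ([column, row] in pixels, amid what is visible of it).
The state is a dict: "time": time; "joints": joint angles; "qvel": joint speeds; "tau": joint torques, N m; "position": TCP position; "tool_rot": TCP orientation; "ft_force": force on the tool from outside, world axes, zero at the start; "torque": the same for the moment, N m; "finger_gap": opening from 0.0 (shut) to 1.0 (fully open).
Only numpy, scipy, OpenCV 4.12 (cv2) and the standard library are available. Lean on these libraries where they do the work, as an engineer would, in place of code of your own. Each camera call takes 0.05 s, during which the arm holds its last target.

## Working session

There is one attempt and no reset: what is moved stays moved. The work goes in short steps, Python scripts to look and compute and a tool call to move; the robot and the scene stay as the last step left them, time stands still between calls to the robot, and variables do not carry over. Pictures are saved under pics/ and viewed, and the job is handed in when it is done.

Besides the shell and the picture viewer there is one more tool, called after "Request:" as a command line: name --argument value ..., lists and objects as JSON in quotes. move_arm: Moves the arm, as the interface text tells. Its arguments: {"type":"object","properties":{"angular":{"type":"array"},"linear":{"type":"array"},"gripper":{"type":"array"},"grip_force":{"type":"number"}},"required":["angular","linear","gripper"]}

```bash
mkdir -p pics; ls; cat > h.py <<'E'
import numpy as np, cv2
from workcell import readout, imaging, workorder, recognise, outline_of
def save(name,img): cv2.imwrite('pics/'+name,cv2.cvtColor(img,cv2.COLOR_RGB2BGR))
def px2w(f,u,v,z=None,d=None):
    K=np.array(f['intrinsics']);R=np.array(f['R']);t=np.array(f['t'])
    ray=np.linalg.inv(K)@np.array([u,v,1.])
    if d is not None: return R.T@(ray*d-t)
    c=-R.T@t; r=R.T@ray
    return c+r*(z-c[2])/r[2]
def w2px(f,X):
    p=np.array(f['intrinsics'])@(np.array(f['R'])@np.array(X,float)+np.array(f['t']));return p[:2]/p[2]
def cloud(f):
    K=np.array(f['intrinsics']);R=np.array(f['R']);t=np.array(f['t'])
    v,u=np.mgrid[0:480,0:640];d=f['range_z'].astype(float)
    P=np.stack([(u-K[0,2])/K[0,0]*d,(v-K[1,2])/K[1,1]*d,d],-1)
    return (P-t)@R
E
python3 - <<'E'
from h import *
for c in ['top','side']:
    f=imaging.grab_frame(c); save(c+'0.png',f['image'])
    for n in ['carrier','amber_bottle','white_bottle','blue_bottle','handle_grip','grey_jar','beaker']:
        print(c,n,[(np.round(r['xy']).tolist(),round(r['confidence'],2)) for r in recognise(c,n)][:5])
print(readout.sense())
E
```

```text
pics
top carrier [([196.0, 234.0], 0.56)]
top amber_bottle [([340.0, 212.0], 0.8), ([427.0, 231.0], 0.72)]
top white_bottle [([153.0, 234.0], 0.64)]
top blue_bottle [([441.0, 285.0], 0.61)]
top handle_grip [([178.0, 227.0], 0.64)]
top grey_jar [([370.0, 301.0], 0.56)]
top beaker [([457.0, 188.0], 0.58)]
side carrier [([275.0, 199.0], 0.94)]
side amber_bottle [([368.0, 260.0], 0.93), ([411.0, 325.0], 0.73), ([407.0, 283.0], 0.6), ([256.0, 176.0], 0.28)]
side white_bottle [([255.0, 173.0], 0.82)]
side blue_bottle [([379.0, 359.0], 0.72)]
side handle_grip [([268.0, 159.0], 0.7), ([404.0, 282.0], 0.69)]
side grey_jar [([319.0, 323.0], 0.58)]
side beaker [([467.0, 320.0], 0.91), ([271.0, 159.0], 0.75), ([277.0, 196.0], 0.67)]
{'time': 0.8, 'joints': array([ 1.22829748e+00,  3.08021747e-01,  1.63375789e+00, -7.40743308e-06,
        1.19970863e+00, -6.96891627e-02]), 'qvel': array([ 4.76275740e-04, -8.40759211e-04, -2.79592116e-04,  3.71511450e-04,
       -3.61476429e-05, -1.43662713e-03]), 'tau': array([ 5.17026510e-04, -4.15214610e+01, -2.77071977e+01, -2.89356251e-05,
        5.07154036e-04,  3.71087934e-07]), 'position': array([168.43158997, 601.91015592, 231.34091474]), 'tool_rot': array([1.40595729e-05, 1.35980909e-01, 9.90711456e-01, 5.03833379e-05]), 'ft_force': array([ 0.01190424, -0.18433627,  0.19423953]), 'torque': array([-0.00405022,  0.01441352,  0.02175868]), 'finger_gap': 1.0027517875802663}
```

View pics/top0.png

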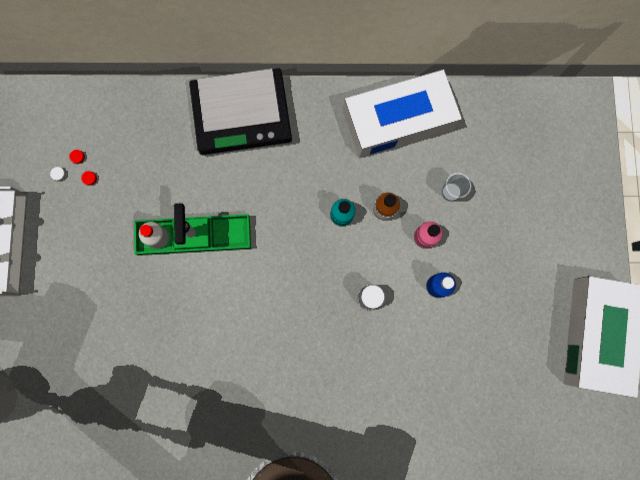

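View pics/side0.png

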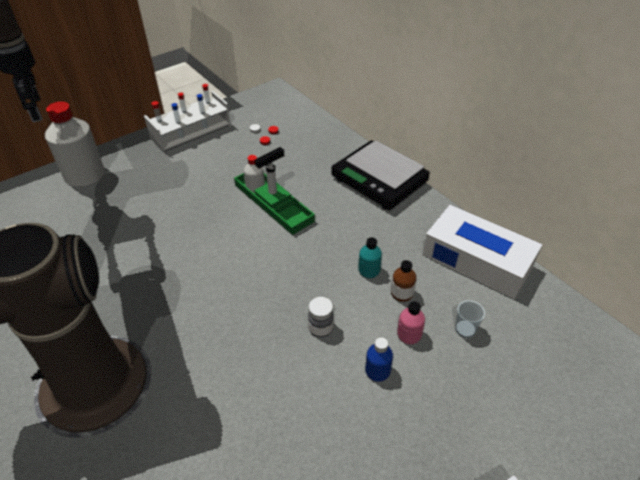

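```bash
python3 - <<'E'
from h import *
f=imaging.grab_frame('top'); np.savez('top0.npz',**f)
s=imaging.grab_frame('side'); np.savez('side0.npz',**s)
print('camT',-np.array(f['R']).T@f['t'],'camS',-np.array(s['R']).T@s['t'])
P=cloud(f)
c=cv2.resize(f['image'][160:330,300:500],None,fx=4,fy=4,interpolation=cv2.INTER_CUBIC)[:600,:800];save('crop0.png',c)
c=cv2.resize(f['image'][190:270,120:270],None,fx=5,fy=5,interpolation=cv2.INTER_CUBIC);save('crop1.png',c)
for n,(u,v) in dict(turq=(344,207),amber=(390,200),pink=(433,230),blue=(448,283),jar=(372,296),red=(147,231),bar=(180,224),bar2=(180,212),bar3=(180,236),floor=(235,230),mid=(200,235),bench=(300,260)).items(): print(n,P[v,u].round(0))
Q=cloud(s)
# carrier
m=outline_of('top','carrier'); print(m[0]['confidence']); mm=m[0]['mask']
X=P[mm]; X=X[(X[:,2]>20)&(X[:,2]<34)]; print(cv2.minAreaRect(X[:,:2].astype(np.float32)),len(X))
X=P[mm]; print(np.histogram(X[:,2],bins=[-20,-2,2,8,20,24,32,36,44,60,90,130,170,200]))
for n,xy in dict(amber=(388,206),).items():
  for cam,F,C,xy in (('top',f,P,(388,206)),('side',s,Q,(404,282))):
    for r in outline_of(cam,'amber_bottle'):
        if np.hypot(*(np.array(r['xy'])-xy))<15:
            X=C[r['mask']];b=X[(X[:,2]>10)&(X[:,2]<60)];print(cam,r['xy'],len(X),X[:,2].max(),np.median(X[X[:,2]>90],0),'body x',np.percentile(b[:,0],[2,98]),'y',np.percentile(b[:,1],[2,98]))
E
```

```text
camT [ 367.24402998  -29.93542072 1275.60087946] camS [  24.23644472 -702.87324442  965.79510087]
turq [ 614. -106.  100.]
amber [ 629. -201.  101.]
pink [ 566. -289.  101.]
blue [ 457. -317.   96.]
jar [ 432. -164.   72.]
red [563. 299. 104.]
bar [567. 219. 162.]
bar2 [591. 220. 161.]
bar3 [544. 219. 160.]
floor [581. 131.   7.]
mid [565. 202.  41.]
bench [515. -13.  -2.]
0.66
((569.1192016601562, 223.7978973388672), (75.39692687988281, 251.81446838378906), 3.255220890045166) 788
(array([   8,  156, 1018,  380,  126,  610,   85,  584,   69,   41,   59,
        440,    0]), array([-20,  -2,   2,   8,  20,  24,  32,  36,  44,  60,  90, 130, 170,
       200]))
top [386.2, 206.0] 572 1275.6008794582306 [ 628.53120072 -200.91050173  100.45122435] body x [602.99609144 635.99197119] y [-220.30664141 -175.23250518]
side [402.8, 279.3] 838 965.795100869474 [ 626.24928029 -207.53126617   98.70414656] body x [602.34295037 641.00420781] y [-231.85840035 -192.48212474]
```

View pics/crop0.png

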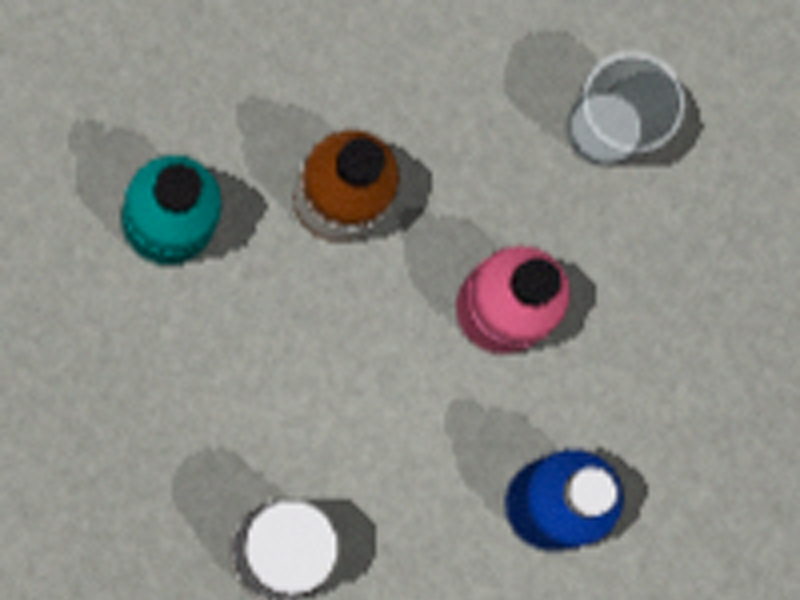

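View pics/crop1.png

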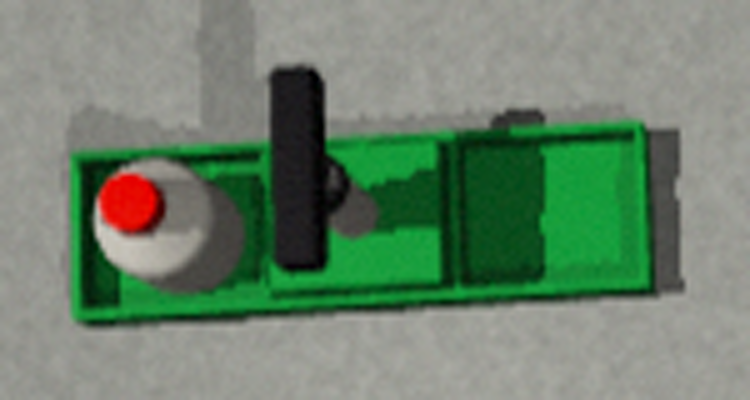

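Candidates in the top view are turquoise (342,212), brown with a black cap and paper label (388,206), and pink (429,235). The brown one with the label is the amber bottle, and the enlarged crop confirms it. The carrier's empty well is the right end (235,230). Next I refine the positions offline.

```bash
python3 - <<'E'
from h import *
f=dict(np.load('top0.npz'));s=dict(np.load('side0.npz'))
for nm,F in (('top',f),('side',s)):
    P=cloud(F); im=F['image'].astype(int); g=im.max(-1)
    near=lambda x,y,r:(np.hypot(P[...,0]-x,P[...,1]-y)<r)
    m=near(568,220,60)&(P[...,2]>150)&(P[...,2]<170)&(g<60)
    X=P[m]; print(nm,'bar',len(X),cv2.minAreaRect(X[:,:2].astype(np.float32)),np.median(X[:,2]))
    v,u=np.nonzero(m); print(' px centroid->z160',px2w(F,u.mean(),v.mean(),z=160))
    m=near(628,-203,30)&(P[...,2]>93)&(g<60); v,u=np.nonzero(m)
    print(' cap',len(v),u.mean(),v.mean(),px2w(F,u.mean(),v.mean(),z=100),px2w(F,u.mean(),v.mean(),z=95),P[m].mean(0))
    g_=(im[...,1]>im[...,0]*2)&(im[...,1]>im[...,2]*1.6)&(im[...,1]>50)&near(569,224,170)
    X=P[g_&(P[...,2]>24)&(P[...,2]<33)]; print(' rim',len(X),cv2.minAreaRect(X[:,:2].astype(np.float32)),np.median(X[:,2]))
    m=near(615,-106,35)&(P[...,2]>93);v,u=np.nonzero(m);print(' turq',px2w(F,u.mean(),v.mean(),z=100))
    m=near(566,-289,35)&(P[...,2]>93);v,u=np.nonzero(m);print(' pink',px2w(F,u.mean(),v.mean(),z=100))
    print(' bench z',np.median(P[(abs(P[...,0]-500)<60)&(abs(P[...,1])<60)][:,2]))
E
```

```text
top bar 393 ((568.9855346679688, 222.43740844726562), (78.99861145019531, 18.645719528198242), 3.405848264694214) 160.5055313851333
 px centroid->z160 [568.36695894 221.54055131 160.        ]
 cap 109 389.70642201834863 200.1834862385321 [ 628.68648701 -200.95983652  100.        ] [ 629.79843947 -201.68722801   95.        ] [ 628.69159175 -200.95948949   99.9872493 ]
 rim 609 ((569.1405639648438, 223.4957733154297), (75.34089660644531, 251.1041259765625), 3.0779831409454346) 28.28498230940369
 turq [ 615.0863042  -105.55306574  100.        ]
 pink [ 565.38815429 -290.49121147  100.        ]
 bench z 0.6695895951258467
side bar 203 ((566.0682373046875, 217.4916534423828), (78.13471221923828, 21.83563804626465), 4.583827495574951) 157.9021215197343
 px centroid->z160 [562.9968481  211.11403896 160.        ]
 cap 84 406.10714285714283 265.2142857142857 [ 624.84346359 -208.12574417  100.        ] [ 628.31199222 -205.26855833   95.        ] [ 625.76510602 -207.35811908   98.687379  ]
 rim 270 ((565.9384155273438, 216.91433715820312), (73.78897857666016, 251.24581909179688), 3.9218523502349854) 26.942945332423868
 turq [ 612.35355444 -112.15538336  100.        ]
 pink [ 563.39859681 -296.48676111  100.        ]
 bench z -0.5678793551732444
```

Request:
move_arm --angular '[[0,0,0],[0,0,0],[0,0,0],[0,0,0],[0,0,0],[0,0,0],[0,0,0],[0,0,0],[0,0,0],[0,0,0],[0,0,0],[0,0,0]]' --linear '[[-27.5,-27.1,0],[-27.5,-27.1,0],[-27.5,-27.1,0],[-27.5,-27.1,0],[-27.5,-27.1,0],[-27.5,-27.1,0],[-27.5,-27.1,0],[-27.5,-27.1,0],[-27.5,-27.1,0],[-27.5,-27.1,0],[-27.5,-27.1,0],[-27.5,-27.1,0]]' --gripper '[-1,-1,-1,-1,-1,-1,-1,-1,-1,-1,-1,-1]'

```text
time: 2.05
position: [399.3, 198.1, 231.7]
tool_rot: [0.001, 0.136, 0.991, 0.0]
ft_force: [1.3, 0.9, 0.1]
finger_gap: 1.0
```

Request:
move_arm --angular '[[0,0,0],[0,0,0],[0,0,0],[0,0,0],[0,0,0],[0,0,0],[0,0,0],[0,0,0],[0,0,0],[0,0,0],[0,0,0],[0,0,0]]' --linear '[[-27.5,-27.1,0],[-27.5,-27.1,0],[-27.5,-27.1,0],[-27.5,-27.1,0],[-27.5,-27.1,0],[-27.5,-27.1,0],[-27.5,-27.1,0],[-27.5,-27.1,0],[-27.5,-27.1,0],[-27.5,-27.1,0],[-27.5,-27.1,0],[-27.5,-27.1,0]]' --gripper '[-1,-1,-1,-1,-1,-1,-1,-1,-1,-1,-1,-1]'

```text
time: 3.05
position: [629.4, -204.1, 231.2]
tool_rot: [0.0, 0.136, 0.991, 0.0]
ft_force: [0.3, 0.4, 0.2]
finger_gap: 1.0
```

Request:
move_arm --angular '[[0,0,0.1243],[0,0,0.1243],[0,0,0.1243],[0,0,0.1243],[0,0,0.1243],[0,0,0.1243],[0,0,0.1243],[0,0,0.1243],[0,0,0.1243],[0,0,0.1243],[0,0,0],[0,0,0]]' --linear '[[0,0,0],[0,0,0],[0,0,0],[0,0,0],[0,0,0],[0,0,0],[0,0,0],[0,0,0],[0,0,0],[0,0,0],[0,0,0],[0,0,0]]' --gripper '[-1,-1,-1,-1,-1,-1,-1,-1,-1,-1,-1,-1]'

```text
time: 4.05
position: [628.8, -202.3, 231.2]
tool_rot: [-0.0, 0.686, 0.727, -0.0]
ft_force: [0.2, 0.9, -0.7]
finger_gap: 1.0
```

```bash
python3 - <<'E'
from h import *
S=readout.sense(); print(S['time'],S['position'],S['tool_rot'],S['joints'],S['finger_gap'])
from scipy.spatial.transform import Rotation as Ro
w,x,y,z=S['tool_rot'];print(Ro.from_quat([x,y,z,w]).as_matrix().round(4))
f=imaging.grab_frame('wrist');save('w1.png',f['image']);np.savez('w1.npz',**f)
P=cloud(f);print('cam',-np.array(f['R']).T@f['t'])
g=f['image'].max(-1).astype(int)
for x,y,n in ((628,-203,'amber'),(615,-108,'turq'),(565,-292,'pink')):
    m=(np.hypot(P[...,0]-x,P[...,1]-y)<25)&(P[...,2]>92)&(g<70)
    if m.sum()>5:
        v,u=np.nonzero(m);c,r=cv2.minEnclosingCircle(P[m][:,:2].astype(np.float32));print(n,m.sum(),P[m].mean(0),c,r)
E
```

```text
4.05 [ 628.77917789 -202.28456351  231.24441539] [-8.46123593e-06  6.86238599e-01  7.27376508e-01 -2.20646151e-05] [-3.77141868e-01  3.75584519e-01  1.54366512e+00 -3.69515058e-05
  1.22237507e+00 -4.35315248e-01] 0.9995283005055621
[[-0.0582  0.9983 -0.    ]
 [ 0.9983  0.0582 -0.    ]
 [-0.     -0.     -1.    ]]
cam [ 624.55471566 -122.76655248  374.12334203]
amber 11654 [ 627.72072921 -191.80750368  303.1969429 ] (628.5379638671875, -195.2303466796875) 21.798498153686523
turq 1155 [ 618.92772303 -112.28154478  167.59100691] (618.1715087890625, -110.49330139160156) 13.834020614624023
pink 589 [ 567.82832585 -292.06875613   99.41890142] (567.2605590820312, -293.7607421875) 12.460601806640625
```

View pics/w1.png

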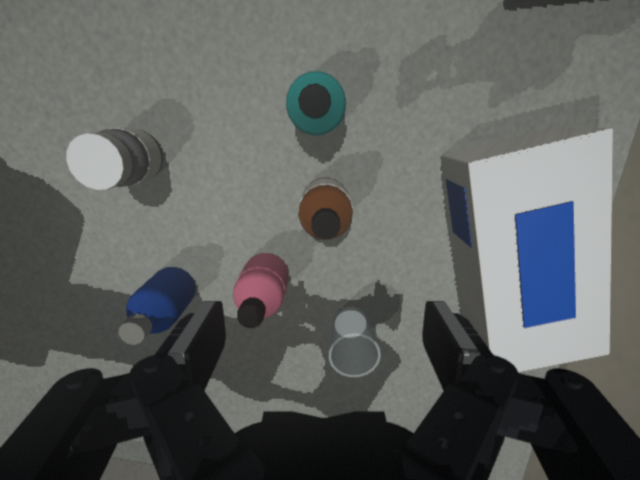

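The wrist view shows amber with its label at (325,210), cap at (326,224). Turquoise is at (316,103) and pink at (258,290).

```bash
python3 - <<'E'
from h import *
f=dict(np.load('w1.npz'));P=cloud(f);g=f['image'].max(-1).astype(int)
for x,y,n in ((628,-203,'amber'),(615,-108,'turq'),(565,-292,'pink')):
    m=(np.hypot(P[...,0]-x,P[...,1]-y)<25)&(P[...,2]>92)&(P[...,2]<108)&(g<70)
    v,u=np.nonzero(m);c,r=cv2.minEnclosingCircle(P[m][:,:2].astype(np.float32));print(n,m.sum(),P[m].mean(0),c,r)
m=(np.hypot(P[...,0]-628,P[...,1]+203)<45)&(P[...,2]>8)&(P[...,2]<60)
X=P[m];print(len(X))
from scipy.optimize import least_squares
r=least_squares(lambda p:np.hypot(X[:,0]-p[0],X[:,1]-p[1])-26,[628,-203],loss='soft_l1');print(r.x)
E
```

```text
amber 693 [ 630.49500687 -203.60910503   99.86618368] (630.6897583007812, -204.64402770996094) 12.369599342346191
turq 871 [ 617.09297457 -108.86278222  100.24866113] (617.0966186523438, -109.0306167602539) 12.043615341186523
pink 589 [ 567.82832585 -292.06875613   99.41890142] (567.2605590820312, -293.7607421875) 12.460601806640625
430
[ 630.64566187 -204.7267729 ]
```

Request:
move_arm --angular '[[0,0,0],[0,0,0],[0,0,0],[0,0,0],[0,0,0],[0,0,0],[0,0,0],[0,0,0],[0,0,0],[0,0,0],[0,0,0],[0,0,0]]' --linear '[[-1.7,0.7,0],[0,0,30],[0,0,30],[0,0,30],[0,0,30],[0,0,30],[0,0,25],[0,0,15],[0,0,8],[0,0,0],[0,0,0],[0,0,0]]' --gripper '[-1,-1,-1,-1,-1,-1,-1,-1,-1,-1,1,1]' --grip_force 45

```text
time: 5.1
position: [631.3, -204.7, 35.4]
tool_rot: [0.002, 0.687, 0.726, 0.001]
ft_force: [0.3, 0.1, 0.7]
finger_gap: 0.744
```

Request:
move_arm --angular '[[0,0,0],[0,0,0],[0,0,0],[0,0,0],[0,0,0],[0,0,0],[0,0,0]]' --linear '[[0,0,0],[0,0,0],[0,0,0],[0,0,0],[0,0,0],[0,0,0],[0,0,0]]' --gripper '[1,1,1,1,1,1,1]'

```text
time: 5.68
position: [631.6, -204.8, 36.0]
tool_rot: [0.002, 0.687, 0.726, 0.001]
ft_force: [0.4, 0.8, 6.8]
finger_gap: 0.59
```

Request:
move_arm --angular '[[0,0,0],[0,0,0],[0,0,0],[0,0,0],[0,0,0],[0,0,0],[0,0,0]]' --linear '[[0,0,-8],[0,0,-18],[0,0,-28],[0,0,-32],[0,0,-32],[0,0,-22],[0,0,-10]]' --gripper '[1,1,1,1,1,1,1]'

```text
time: 6.27
position: [631.4, -204.6, 187.8]
tool_rot: [0.003, 0.687, 0.726, 0.001]
ft_force: [1.1, -0.9, -1.3]
finger_gap: 0.59
```

Request:
move_arm --angular '[[0,0,0],[0,0,0],[0,0,0],[0,0,0],[0,0,0],[0,0,0],[0,0,0],[0,0,0],[0,0,0],[0,0,0],[0,0,0],[0,0,0]]' --linear '[[16,-2.5,0],[30,-4.6,0],[32,-4.9,0],[32,-4.9,0],[32,-4.9,0],[32,-4.9,0],[32,-4.9,0],[32,-4.9,0],[20,-3,0],[9,-1.5,0],[0,0,0],[0,0,0]]' --gripper '[1,1,1,1,1,1,1,1,1,1,1,1]'

```text
time: 7.27
position: [572.9, 60.4, 182.0]
tool_rot: [-0.0, 0.687, 0.727, -0.001]
ft_force: [0.1, -0.2, -1.7]
finger_gap: 0.591
```

```bash
python3 - <<'E'
from h import *
S=readout.sense(); print(S['time'],S['position'],S['tool_rot'],S['ft_force'],S['finger_gap'])
f=imaging.grab_frame('wrist');save('w2.png',f['image']);np.savez('w2.npz',**f)
s=imaging.grab_frame('side');save('s2.png',s['image']);np.savez('s2.npz',**s)
P=cloud(f);im=f['image'].astype(int);g=im.max(-1)
print('cam',-np.array(f['R']).T@f['t'])
near=lambda x,y,r:(np.hypot(P[...,0]-x,P[...,1]-y)<r)
m=near(568,220,60)&(P[...,2]>150)&(P[...,2]<170)&(g<60)
X=P[m]; print('bar',len(X),cv2.minAreaRect(X[:,:2].astype(np.float32)),np.median(X[:,2]))
g_=(im[...,1]>im[...,0]*2)&(im[...,1]>im[...,2]*1.6)&(im[...,1]>30)&near(569,224,170)
X=P[g_&(P[...,2]>24)&(P[...,2]<33)]; print(' rim',len(X),cv2.minAreaRect(X[:,:2].astype(np.float32)),np.median(X[:,2]))
E
```

```text
7.2667 [572.91325231  60.38940052 181.96735791] [-4.93617775e-04  6.86893905e-01  7.26756682e-01 -1.11565570e-03] [ 0.12205026 -0.20806946 -1.6578308 ] 0.5913034874661277
cam [569.1537525  140.04339153 324.80088567]
bar 0 ((0.0, 0.0), (0.0, 0.0), 0.0) nan
 rim 1451 ((574.6980590820312, 160.87753295898438), (72.33200073242188, 129.02288818359375), 3.1671338081359863) 28.138636287977818
  return _methods._mean(a, axis=axis, dtype=dtype,
  ret = ret.dtype.type(ret / rcount)
```

View pics/w2.png

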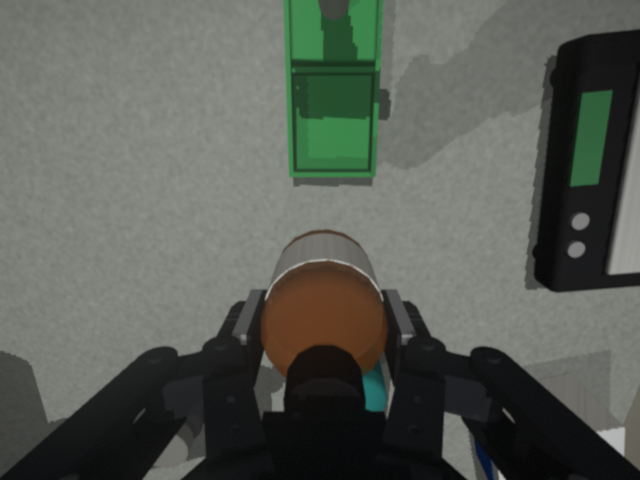

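View pics/s2.png

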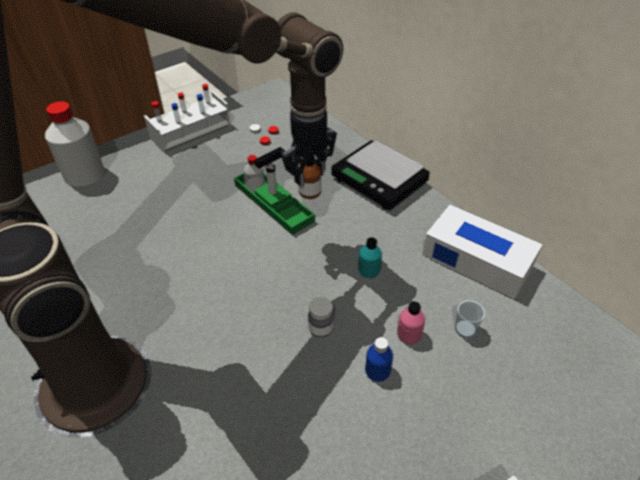

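```bash
python3 - <<'E'
from h import *
f=dict(np.load('w2.npz'));P=cloud(f);im=f['image'].astype(int)
g_=(im[...,1]>im[...,0]*1.6)&(im[...,1]>im[...,2]*1.3)&(im[...,1]>30)&(np.hypot(P[...,0]-569,P[...,1]-224)<170)
X=P[g_&(P[...,2]>25)&(P[...,2]<32)][:,:2]
for a in (2.8,3.1,3.3,3.6):
    t=np.radians(a);c,s=np.cos(t),np.sin(t);ex=np.array([c,s]);ey=np.array([-s,c])
    lx=X@ex;ly=X@ey
    m=(ly<ly.min()+95)
    print(a,'x edges',np.percentile(lx[m],[.5,99.5]),'ylow',np.percentile(ly,[.1,.5,2]), )
    xc=np.mean(np.percentile(lx[m],[.5,99.5]));yl=np.percentile(ly,.5)
    print('  well centre',ex*xc+ey*(yl+43), 'carrier',ex*xc+ey*(yl+125),'bar')
# yaw by lateral edges
t=np.radians(3.2);ey=np.array([-np.sin(t),np.cos(t)]);ex=np.array([np.cos(t),np.sin(t)])
lx=X@ex;ly=X@ey
for lo in range(0,130,15):
    m=(ly>ly.min()+lo)&(ly<ly.min()+lo+15)
    if m.sum()>10: print(lo,np.percentile(lx[m],[2,98]),m.sum())
# held bottle: body points
m=(np.hypot(P[...,0]-573,P[...,1]-60)<45)&(P[...,2]>150)&(P[...,2]<205)&(im[...,0]>im[...,2]*.9)&(im.max(-1)>60)
B=P[m];print(len(B),B.mean(0))
from scipy.optimize import least_squares
print(least_squares(lambda p:np.hypot(B[:,0]-p[0],B[:,1]-p[1])-26,[573,60],loss='soft_l1').x)
E
```

```text
2.8 x edges [545.13628473 618.34510554] ylow [67.1768902  67.3104336  67.47291681]
  well centre [575.65753735 138.59663714] carrier [571.65185623 220.4987404 ] bar
3.1 x edges [545.73274827 618.90778757] ylow [64.23545301 64.30397225 64.42978796]
  well centre [575.66526994 138.63814003] carrier [571.23080728 220.51814699] bar
3.3 x edges [546.1739623  619.29433569] ylow [62.14296413 62.26689945 62.39617411]
  well centre [575.70828227 138.63687189] carrier [570.98803206 220.50090086] bar
3.6 x edges [546.55802427 619.98868897] ylow [58.94804802 59.11698969 59.36233221]
  well centre [575.71042105 138.53952222] carrier [570.56159845 220.37771396] bar
0 [546.36551835 618.35430564] 545
15 [546.13117035 618.89013086] 176
30 [546.08934799 619.01206613] 185
45 [546.02202341 619.0268063 ] 192
60 [546.35447299 618.81441137] 198
75 [546.20897742 618.47762071] 436
90 [546.10152264 618.91834764] 206
105 [546.10685227 618.98993131] 214
120 [546.09202115 618.99584217] 156
4599 [571.92317587  81.25314106 185.74965147]
[573.09806154  60.51954388]
```

Request:
move_arm --angular '[[0,0,0],[0,0,0],[0,0,0],[0,0,0],[0,0,0],[0,0,0],[0,0,0],[0,0,0],[0,0,0],[0,0,0],[0,0,0]]' --linear '[[14,1.3,0],[25,2.3,0],[25,2.3,0],[13.8,1.2,0],[0,0,12],[0,0,22],[0,0,25],[0,0,18],[0,0,8],[0,0,0],[0,0,0]]' --gripper '[1,1,1,1,1,1,1,1,1,1,1]'

```text
time: 8.28
position: [576.8, 137.8, 97.9]
tool_rot: [-0.0, 0.688, 0.726, -0.0]
ft_force: [-0.2, 0.4, -2.3]
finger_gap: 0.589
```

```bash
python3 - <<'E'
from h import *
S=readout.sense(); print(S['time'],S['position'],S['tool_rot'],S['ft_force'],S['finger_gap'])
f=imaging.grab_frame('wrist');save('w3.png',f['image']);np.savez('w3.npz',**f)
s=imaging.grab_frame('side');save('s3.png',cv2.resize(s['image'][100:300,180:420],None,fx=3,fy=3));np.savez('s3.npz',**s)
E
```

```text
8.2833 [576.80381638 137.83242694  97.93027452] [-1.25723212e-04  6.87614693e-01  7.26075652e-01 -4.06589609e-04] [-0.16705433  0.37198484 -2.34667263] 0.5890637539129927
```

View pics/w3.png

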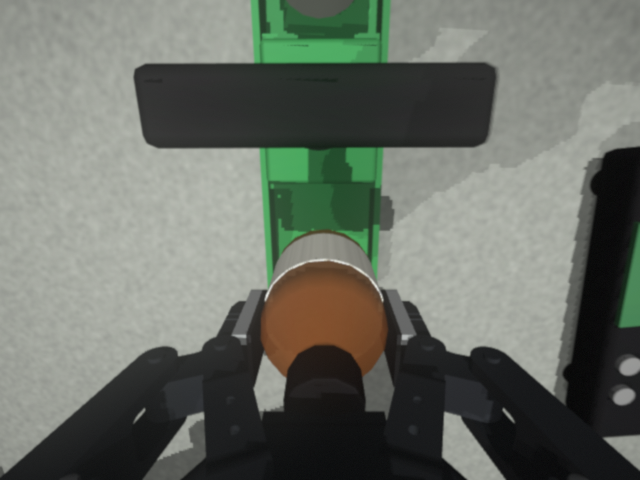

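View pics/s3.png

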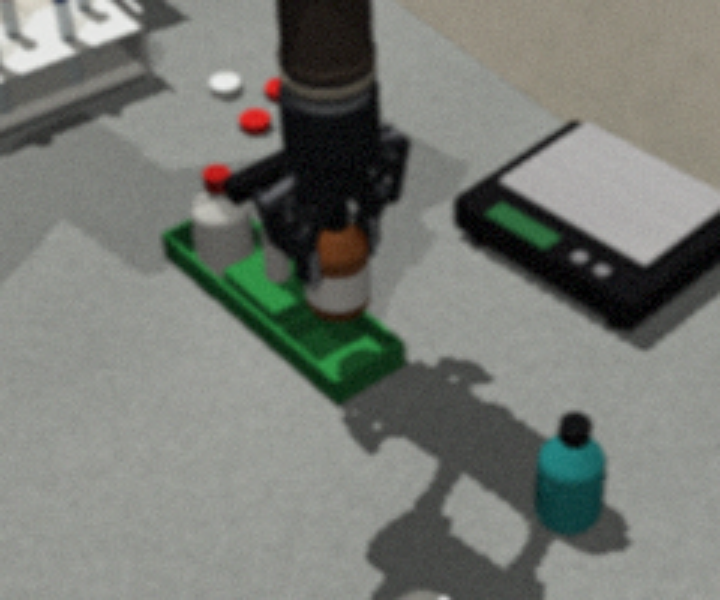

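The wrist and side views show the bottle above the well and centred. The handle bar lies below the wrist camera with room to spare. I lower it in stages and watch the force.

Request:
move_arm --angular '[[0,0,0],[0,0,0],[0,0,0],[0,0,0],[0,0,0],[0,0,0],[0,0,0]]' --linear '[[0.8,-1,8],[0,0,12],[0,0,12],[0,0,10],[0,0,6],[0,0,2],[0,0,0]]' --gripper '[1,1,1,1,1,1,1]'

```text
time: 8.97
position: [574.7, 139.1, 46.9]
tool_rot: [-0.001, 0.687, 0.726, -0.001]
ft_force: [0.1, 0.5, -3.1]
finger_gap: 0.585
```

Request:
move_arm --angular '[[0,0,0],[0,0,0],[0,0,0]]' --linear '[[0,0,3],[0,0,2],[0,0,0]]' --gripper '[1,1,1]'

```text
time: 9.22
position: [575.8, 139.2, 43.3]
tool_rot: [0.0, 0.687, 0.726, 0.0]
ft_force: [-0.3, -0.8, -1.1]
finger_gap: 0.586
```

Request:
move_arm --angular '[[0,0,0],[0,0,0],[0,0,0]]' --linear '[[0,0,2],[0,0,0],[0,0,0]]' --gripper '[1,1,1]'

```text
time: 9.47
position: [575.8, 139.2, 41.4]
tool_rot: [0.0, 0.687, 0.726, 0.0]
ft_force: [-0.4, 0.3, -1.9]
finger_gap: 0.59
```

Request:
move_arm --angular '[[0,0,0],[0,0,0],[0,0,0]]' --linear '[[0,0,2],[0,0,0],[0,0,0]]' --gripper '[1,1,1]'

```text
time: 9.72
position: [576.3, 139.3, 40.1]
tool_rot: [0.0, 0.687, 0.726, 0.0]
ft_force: [-1.4, 0.6, 3.0]
finger_gap: 0.587
```

```bash
python3 - <<'E'
from h import *
S=readout.sense(); print(S['time'],S['position'],S['tool_rot'],S['ft_force'],S['finger_gap'])
s=imaging.grab_frame('side');save('s4.png',cv2.resize(s['image'][130:250,220:340],None,fx=5,fy=5));np.savez('s4.npz',**s)
E
```

```text
9.7167 [576.27691404 139.33257806  40.07003371] [2.95868059e-04 6.87410072e-01 7.26269324e-01 4.18512194e-04] [-1.36942665  0.63607197  3.01574903] 0.5865143599607149
```

View pics/s4.png

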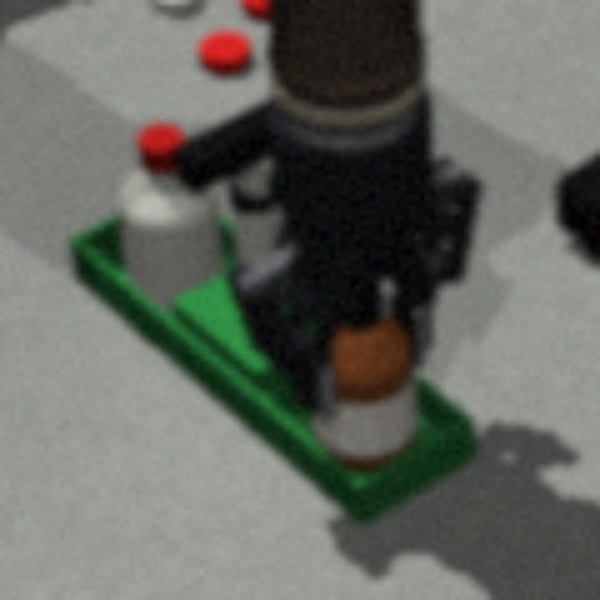

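The force has turned to +3 N at the predicted height of 40 mm, so the bottle is on the well floor. I let go and rise.

Request:
move_arm --angular '[[0,0,0],[0,0,0],[0,0,0],[0,0,0],[0,0,0],[0,0,0],[0,0,0],[0,0,0],[0,0,0],[0,0,0],[0,0,0],[0,0,0]]' --linear '[[0,0,0],[0,0,0],[0,0,0],[0,0,0],[0,0,0],[0,0,-8],[0,0,-20],[0,0,-35],[0,0,-40],[0,0,-40],[0,0,-40],[0,0,-30]]' --gripper '[0,-0.5,-1,-1,-1,-1,-1,-1,-1,-1,-1,-1]'

```text
time: 10.77
position: [576.8, 139.4, 257.0]
tool_rot: [0.001, 0.687, 0.726, 0.002]
ft_force: [1.1, 0.2, -0.0]
finger_gap: 0.999
```

Request:
move_arm --angular '[[0,0,0],[0,0,0]]' --linear '[[0,0,-10],[0,0,0]]' --gripper '[-1,-1]'

```text
time: 10.93
position: [578.2, 139.6, 267.2]
tool_rot: [0.003, 0.687, 0.726, 0.004]
ft_force: [1.2, 0.3, 0.1]
finger_gap: 0.999
```

```bash
cat > m.py <<'E'
from h import *
import sys
def meas(k):
    S=readout.sense(); print(S['time'],S['position'],S['tool_rot'],S['joints'],S['ft_force'])
    for n in ('wrist','top','side'):
        f=imaging.grab_frame(n);np.savez(f'{n}{k}.npz',**f)
        save(f'{n}{k}.png',f['image'])
        P=cloud(f);im=f['image'].astype(int);g=im.max(-1)
        m=(np.hypot(P[...,0]-570,P[...,1]-220)<60)&(P[...,2]>152)&(P[...,2]<167)&(g<70)
        X=P[m]
        if len(X)>5: print(n,'bar',len(X),cv2.minAreaRect(X[:,:2].astype(np.float32)),np.median(X[:,2]))
meas(sys.argv[1])
E
python3 m.py 5
```

```text
10.9333 [578.21566688 139.64945778 267.1568145 ] [0.00270254 0.68736821 0.72629542 0.00354975] [ 1.63793122e-01  2.14087603e-01  1.67772340e+00 -1.49010880e-05
  1.24085874e+00  1.08739003e-01] [1.17257242 0.27448017 0.07296251]
wrist bar 2991 ((570.0564575195312, 220.11700439453125), (78.19440460205078, 17.805036544799805), 3.0388290882110596) 160.1701358491045
top bar 324 ((568.510986328125, 222.63827514648438), (73.61333465576172, 18.299747467041016), 3.376450538635254) 161.01389241862802
side bar 191 ((567.4473266601562, 218.26263427734375), (78.09016418457031, 24.229352951049805), 3.6533493995666504) 158.2724632531484
```

View pics/wrist5.png

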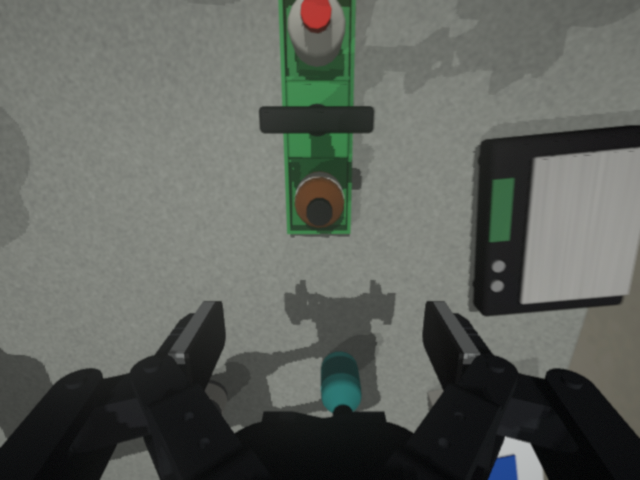

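View pics/side5.png

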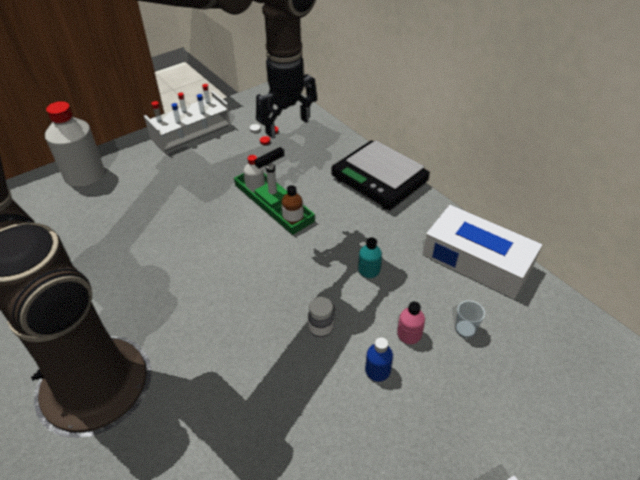

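The amber bottle stands in the well, at (319,205) in the wrist view, with its cap central. Next I move over the handle and turn the jaws across the bar.

Request:
move_arm --angular '[[0,0,0],[0,0,0],[0,0,0],[0,0,-0.1],[0,0,-0.122],[0,0,-0.122],[0,0,-0.122],[0,0,-0.122],[0,0,-0.122],[0,0,-0.122],[0,0,-0.122],[0,0,-0.122]]' --linear '[[25,-0.7,0],[30,-0.7,0],[25.8,-0.7,0],[0,0,0],[0,0,0],[0,0,0],[0,0,0],[0,0,0],[0,0,0],[0,0,0],[0,0,0],[0,0,0]]' --gripper '[-1,-1,-1,-1,-1,-1,-1,-1,-1,-1,-1,-1]'

```text
time: 12.08
position: [567.3, 219.2, 258.2]
tool_rot: [-0.003, 0.215, 0.977, -0.002]
ft_force: [-0.7, 0.7, 0.7]
finger_gap: 1.002
```

Request:
move_arm --angular '[[0,0,-0.122],[0,0,-0.122],[0,0,-0.122],[0,0,-0.122],[0,0,-0.0068],[0,0,0],[0,0,0],[0,0,0]]' --linear '[[0,0,0],[0,0,10],[0,0,20],[0,0,20],[0,0,13],[0,0,0],[0,0,0],[0,0,0]]' --gripper '[-1,-1,-1,-1,-1,-1,-1,-1]'

```text
time: 12.75
position: [569.4, 219.8, 199.2]
tool_rot: [-0.0, -0.027, 1.0, -0.0]
ft_force: [1.2, -0.4, 0.6]
finger_gap: 1.002
```

```bash
python3 m.py 6
```

```text
12.75 [569.35565398 219.82942108 199.16408714] [-1.29710440e-04 -2.66005995e-02  9.99646133e-01 -2.53981389e-05] [ 2.97123170e-01  3.11539055e-01  1.69767895e+00  2.25023241e-05
  1.13263821e+00 -1.32689018e+00] [ 1.18053964 -0.37072119  0.60894998]
wrist bar 3871 ((569.9892578125, 220.15179443359375), (79.22358703613281, 17.796232223510742), 3.8342676162719727) 160.13113431306758
top bar 195 ((558.24365234375, 221.73207092285156), (58.33162307739258, 17.932395935058594), 5.417092800140381) 160.77515055410902
side bar 191 ((568.1730346679688, 215.72134399414062), (78.50375366210938, 22.617219924926758), 2.4327189922332764) 158.20009359381325
```

View pics/wrist6.png

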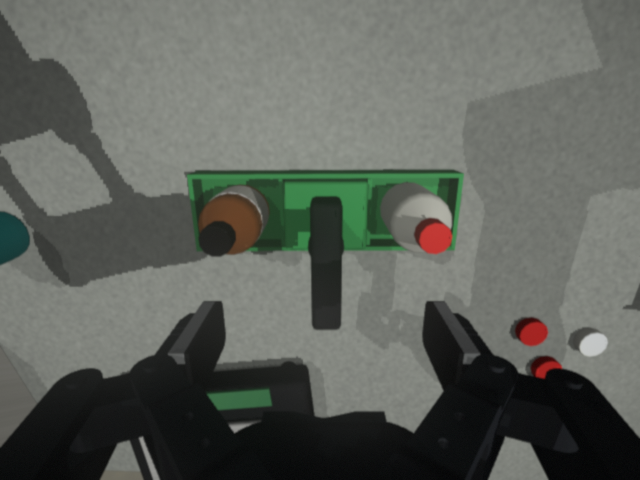

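Request:
move_arm --angular '[[0,0,0],[0,0,0],[0,0,0],[0,0,0],[0,0,0],[0,0,0],[0,0,0],[0,0,0],[0,0,0],[0,0,0],[0,0,0],[0,0,0]]' --linear '[[-0.6,0.3,8],[0,0,16],[0,0,18],[0,0,15],[0,0,8],[0,0,3],[0,0,0],[0,0,0],[0,0,0],[0,0,0],[0,0,0],[0,0,0]]' --gripper '[-1,-1,-1,-1,-1,-1,-1,0,0.3,0.4,0.5,0.5]' --grip_force 30

```text
time: 13.9
position: [570.2, 220.2, 131.9]
tool_rot: [0.001, -0.027, 1.0, 0.0]
ft_force: [-0.5, -0.9, 0.4]
finger_gap: 0.3
```

Request:
move_arm --angular '[[0,0,0],[0,0,0],[0,0,0],[0,0,0],[0,0,0],[0,0,0]]' --linear '[[0,0,0],[0,0,0],[0,0,0],[0,0,0],[0,0,0],[0,0,0]]' --gripper '[0.6,0.7,0.8,0.9,1,1]'

```text
time: 14.4
position: [570.1, 220.6, 131.9]
tool_rot: [0.0, -0.027, 1.0, 0.0]
ft_force: [-1.1, 1.9, 4.3]
finger_gap: 0.202
```

Request:
move_arm --angular '[[0,0,0],[0,0,0],[0,0,0],[0,0,0]]' --linear '[[0,0,0],[0,0,0],[0,0,0],[0,0,0]]' --gripper '[1,1,1,1]' --grip_force 90

```text
time: 14.73
position: [570.1, 220.5, 132.1]
tool_rot: [0.0, -0.027, 1.0, 0.0]
ft_force: [-2.3, 1.7, 5.4]
finger_gap: 0.196
```

```bash
python3 - <<'E'
from h import *
S=readout.sense(); print(S['time'],S['position'],S['tool_rot'],S['ft_force'],S['torque'],S['finger_gap'])
s=imaging.grab_frame('side');save('s7.png',cv2.resize(s['image'][130:250,220:340],None,fx=5,fy=5));np.savez('s7.npz',**s)
E
```

```text
14.7333 [570.13163834 220.52287219 132.09261064] [ 4.31496037e-04 -2.74855352e-02  9.99622041e-01  3.67587168e-04] [-2.31598003  1.6953263   5.41043334] [0.31327979 0.23045132 0.07472568] 0.19590654894042495
```

View pics/s7.png

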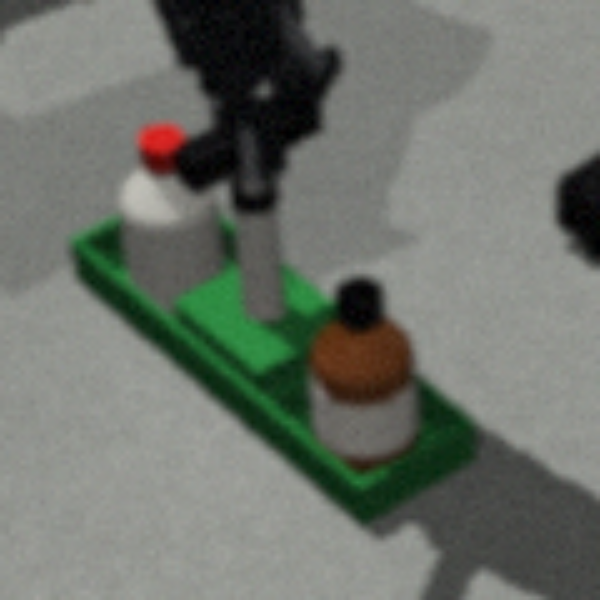

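The bar is gripped at a gap of about 17 mm, with the plunger home at TCP z 132.1. I draw about 18 mm slowly.

Request:
move_arm --angular '[[0,0,0],[0,0,0],[0,0,0],[0,0,0],[0,0,0],[0,0,0],[0,0,0],[0,0,0],[0,0,0],[0,0,0],[0,0,0],[0,0,0]]' --linear '[[0,0,-1],[0,0,-2],[0,0,-2],[0,0,-2],[0,0,-2],[0,0,-2],[0,0,-2],[0,0,-2],[0,0,-1.5],[0,0,-1],[0,0,0],[0,0,0]]' --gripper '[1,1,1,1,1,1,1,1,1,1,1,1]'

```text
time: 15.78
position: [569.5, 219.8, 148.5]
tool_rot: [-0.0, -0.028, 1.0, -0.0]
ft_force: [1.8, -0.3, -3.1]
finger_gap: 0.194
```

```bash
python3 - <<'E'
from h import *
S=readout.sense(); print(S['time'],S['position'],S['tool_rot'],S['ft_force'],S['torque'],S['finger_gap'])
s=imaging.grab_frame('side');save('s8.png',cv2.resize(s['image'][130:250,220:340],None,fx=5,fy=5));np.savez('s8.npz',**s)
s=imaging.grab_frame('wrist');save('w8.png',s['image']);np.savez('w8.npz',**s)
E
```

```text
15.7833 [569.48363062 219.77025177 148.50990845] [-3.39920998e-04 -2.75088198e-02  9.99621456e-01 -3.06033292e-04] [ 1.75814764 -0.25549153 -3.11145128] [ 0.1643158  -0.33113701 -0.01464444] 0.19400039716200104
```

View pics/s8.png

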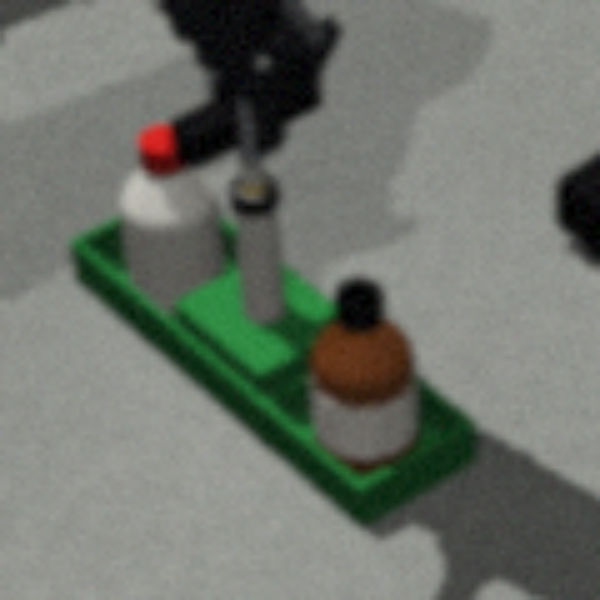

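View pics/w8.png

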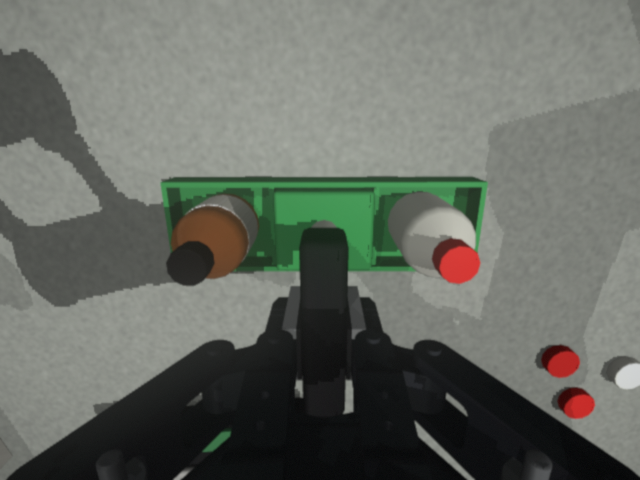

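```bash
python3 - <<'E'
from h import *
for k in ('wrist6','w8'):
    f=dict(np.load(k+'.npz'));P=cloud(f);g=f['image'].max(-1).astype(int)
    m=(abs(P[...,0]-545)<12)&(abs(P[...,1]-219)<6)&(P[...,2]>150)&(P[...,2]<200);print(k,m.sum(),np.median(P[m][:,2]))
E
```

```text
wrist6 913 160.33625664863473
w8 1947 176.54457191691355
```

Request:
move_arm --angular '[[0,0,0],[0,0,0],[0,0,0]]' --linear '[[0,0,-1],[0,0,-0.6],[0,0,0]]' --gripper '[1,1,1]'

```text
time: 16.13
position: [569.6, 219.8, 150.3]
tool_rot: [-0.0, -0.028, 1.0, -0.0]
ft_force: [0.8, -0.2, -4.6]
finger_gap: 0.193
```

```bash
python3 - <<'E'
from h import *
f=imaging.grab_frame('wrist');P=cloud(f);np.savez('w9.npz',**f)
for x in (540,550,):
    m=(abs(P[...,0]-x)<12)&(abs(P[...,1]-219)<6)&(P[...,2]>150)&(P[...,2]<200);print(m.sum(),np.median(P[m][:,2]))
s=imaging.grab_frame('side');save('s9.png',cv2.resize(s['image'][145:195,240:300],None,fx=10,fy=10,interpolation=cv2.INTER_CUBIC));np.savez('s9.npz',**s)
S=readout.sense(); print(S['time'],S['position'],S['ft_force'])
E
```

```text
2274 178.0925553323986
1880 178.39140565791502
16.2333 [569.54003508 219.79162395 150.20726785] [ 0.57954418 -0.99224043 -4.19407486]
```

View pics/s9.png

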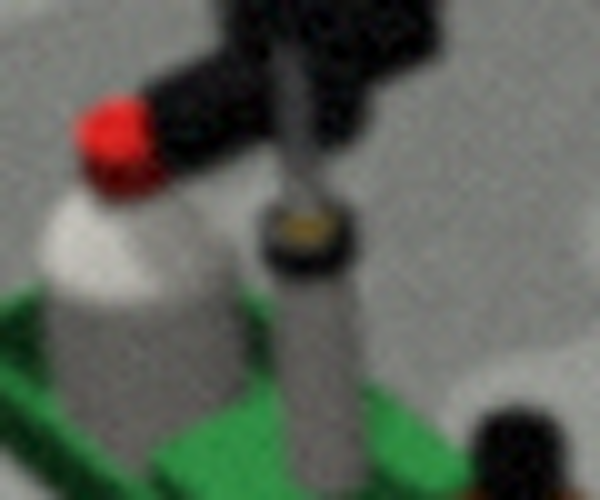

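Depth and TCP both give a draw of 18 mm, and the yellow shows at the rim with no red. I pause 1.5 s.

Request:
move_arm --angular '[[0,0,0],[0,0,0],[0,0,0],[0,0,0],[0,0,0],[0,0,0],[0,0,0],[0,0,0],[0,0,0],[0,0,0],[0,0,0],[0,0,0]]' --linear '[[0,0,0],[0,0,0],[0,0,0],[0,0,0],[0,0,0],[0,0,0],[0,0,0],[0,0,0],[0,0,0],[0,0,0],[0,0,0],[0,0,0]]' --gripper '[1,1,1,1,1,1,1,1,1,1,1,1]'

```text
time: 17.23
position: [569.5, 220.0, 150.3]
tool_rot: [-0.0, -0.028, 1.0, -0.0]
ft_force: [0.4, -2.3, -3.9]
finger_gap: 0.195
```

Request:
move_arm --angular '[[0,0,0],[0,0,0],[0,0,0],[0,0,0],[0,0,0],[0,0,0]]' --linear '[[0,0,0],[0,0,0],[0,0,0],[0,0,0],[0,0,0],[0,0,0]]' --gripper '[1,1,1,1,1,1]'

```text
time: 17.73
position: [569.6, 220.1, 150.3]
tool_rot: [-0.0, -0.028, 1.0, -0.0]
ft_force: [-0.4, -1.7, -4.5]
finger_gap: 0.193
```

Request:
move_arm --angular '[[0,0,0],[0,0,0],[0,0,0],[0,0,0],[0,0,0],[0,0,0],[0,0,0],[0,0,0],[0,0,0],[0,0,0],[0,0,0],[0,0,0]]' --linear '[[0,0,-1],[0,0,-2],[0,0,-2],[0,0,-2],[0,0,-2],[0,0,-2],[0,0,-2],[0,0,-2],[0,0,-2],[0,0,-2],[0,0,-2],[0,0,-2]]' --gripper '[1,1,1,1,1,1,1,1,1,1,1,1]'

```text
time: 18.73
position: [569.4, 220.2, 173.2]
tool_rot: [-0.0, -0.028, 1.0, 0.0]
ft_force: [-0.2, -0.8, -6.8]
finger_gap: 0.196
```

Request:
move_arm --angular '[[0,0,0],[0,0,0],[0,0,0],[0,0,0],[0,0,0],[0,0,0],[0,0,0],[0,0,0],[0,0,0],[0,0,0],[0,0,0],[0,0,0]]' --linear '[[0,0,-2],[0,0,-2],[0,0,-2],[0,0,-2],[0,0,-2],[0,0,-2],[0,0,-2],[0,0,-2],[0,0,-1],[0,0,0],[0,0,0],[0,0,0]]' --gripper '[1,1,1,1,1,1,1,1,1,1,1,1]'

```text
time: 19.73
position: [569.6, 220.1, 190.2]
tool_rot: [-0.0, -0.027, 1.0, -0.0]
ft_force: [-0.1, 0.1, -7.6]
finger_gap: 0.193
```

```bash
python3 - <<'E'
from h import *
S=readout.sense(); print(S['time'],S['position'],S['tool_rot'],S['ft_force'],S['torque'],S['finger_gap'])
s=imaging.grab_frame('side');save('s10.png',cv2.resize(s['image'][100:250,200:350],None,fx=4,fy=4));np.savez('s10.npz',**s)
s=imaging.grab_frame('wrist');save('w10.png',s['image']);np.savez('w10.npz',**s)
E
```

```text
19.7333 [569.64866322 220.0748079  190.22805915] [-1.47732644e-04 -2.74919276e-02  9.99622014e-01 -4.29728783e-05] [-0.06127187  0.07926368 -7.57633047] [-0.00203741  0.02897441 -0.05701208] 0.19296131618105855
```

View pics/s10.png

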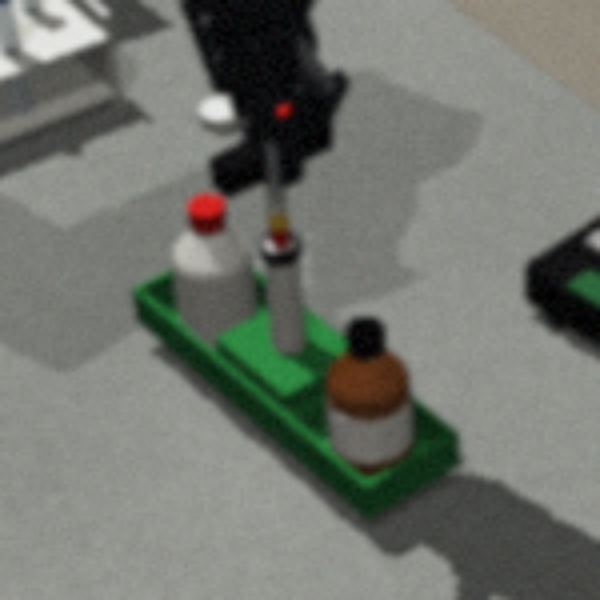

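View pics/w10.png

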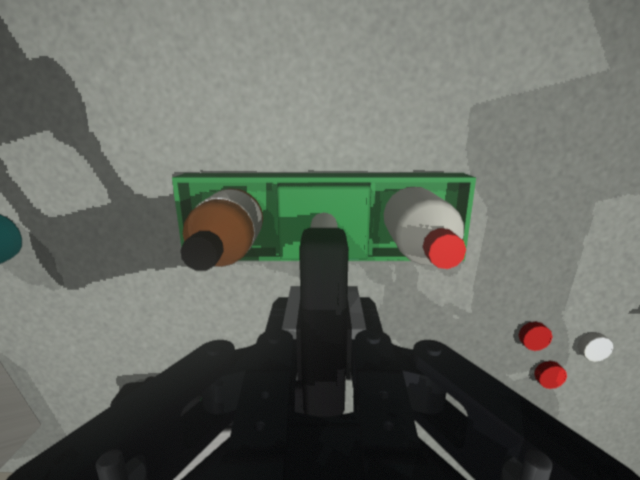

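The carrier now hangs just off the bench. Yellow and then red show above the rim, and both bottles stand. I measure its height and tilt offline.

```bash
cat > lev.py <<'E'
from h import *
def lev(k,zt):
    f=dict(np.load(k+'.npz'));P=cloud(f);im=f['image'].astype(int)
    g_=(im[...,1]>im[...,0]*1.6)&(im[...,1]>im[...,2]*1.3)&(im[...,1]>30)
    X=P[g_&(abs(P[...,0]-570)<60)&(abs(P[...,1]-220)<140)]
    h,e=np.histogram(X[:,2],bins=np.arange(0,180,2));print([(int(a),int(b)) for a,b in zip(e,h) if b>40])
    for lo,hi in zt:
        Y=X[(X[:,2]>lo)&(X[:,2]<hi)];A=np.c_[Y[:,0]-570,Y[:,1]-220,np.ones(len(Y))]
        c=np.linalg.lstsq(A,Y[:,2],rcond=None)[0];r=Y[:,2]-A@c;k=abs(r)<2;c=np.linalg.lstsq(A[k],Y[k,2],rcond=None)[0]
        print('plane z',c[2],'tilt deg',np.degrees(c[:2]),len(Y),k.sum())
E
python3 - <<'E'
from lev import *
lev('wrist6',[(25,32),(37,43)]);lev('w10',[(40,50),(50,64)])
E
```

```text
[(2, 864), (4, 1894), (6, 65), (20, 76), (22, 216), (24, 536), (26, 711), (28, 1543), (34, 55), (36, 64), (38, 1396), (40, 2458)]
plane z 28.279837777444683 tilt deg [-0.06963553 -0.01993028] 2513 2258
plane z 40.25328874265754 tilt deg [ 0.114852   -0.02865166] 3919 3847
[(22, 493), (24, 2642), (26, 146), (40, 148), (42, 194), (44, 538), (46, 715), (48, 1955), (50, 109), (52, 51), (56, 94), (58, 1001), (60, 3778), (62, 103)]
plane z 47.55572717307795 tilt deg [-1.09650696 -0.00788809] 3550 2573
plane z 60.608030295005186 tilt deg [ 0.3012459  -0.03837959] 5164 4774
```

Request:
move_arm --angular '[[0,0,0],[0,0,0],[0,0,0],[0,0,0],[0,0,0],[0,0,0],[0,0,0],[0,0,0],[0,0,0],[0,0,0],[0,0,0],[0,0,0]]' --linear '[[0,0,-1],[0,0,-2],[0,0,-3],[0,0,-4],[0,0,-4],[0,0,-4],[0,0,-4],[0,0,-4],[0,0,-4],[0,0,-4],[0,0,-4],[0,0,-4]]' --gripper '[1,1,1,1,1,1,1,1,1,1,1,1]'

```text
time: 20.83
position: [569.7, 220.1, 232.8]
tool_rot: [-0.0, -0.027, 1.0, -0.0]
ft_force: [-0.1, -0.1, -7.7]
finger_gap: 0.19
```

Request:
move_arm --angular '[[0,0,0],[0,0,0],[0,0,0],[0,0,0],[0,0,0],[0,0,0],[0,0,0],[0,0,0],[0,0,0],[0,0,0],[0,0,0],[0,0,0]]' --linear '[[0,0,-4],[0,0,-4],[0,0,-4],[0,0,-4],[0,0,-4],[0,0,-4],[0,0,-4],[0,0,-3],[0,0,-2.5],[0,0,-2],[0,0,-1.5],[0,0,-0.5]]' --gripper '[1,1,1,1,1,1,1,1,1,1,1,1]'

```text
time: 21.83
position: [569.8, 220.1, 270.1]
tool_rot: [0.0, -0.027, 1.0, 0.0]
ft_force: [0.2, -0.6, -7.5]
finger_gap: 0.194
```

Request:
move_arm --angular '[[0,0,0],[0,0,0],[0,0,0],[0,0,0],[0,0,0],[0,0,0],[0,0,0],[0,0,0],[0,0,0],[0,0,0],[0,0,0],[0,0,0]]' --linear '[[0,0,0],[0,0,0],[0,0,0],[0,0,0],[0,0,0],[0,0,0],[0,0,0],[0,0,0],[0,0,0],[0,0,0],[0,0,0],[0,0,0]]' --gripper '[1,1,1,1,1,1,1,1,1,1,1,1]'

```text
time: 22.83
position: [569.8, 220.1, 269.9]
tool_rot: [0.0, -0.028, 1.0, 0.0]
ft_force: [0.8, 0.0, -7.2]
finger_gap: 0.195
```

```bash
python3 - <<'E'
from lev import *
S=readout.sense(); print(S['time'],S['position'],S['tool_rot'],S['ft_force'],S['torque'],S['finger_gap'])
s=imaging.grab_frame('side');save('s11.png',s['image']);np.savez('s11.npz',**s)
s=imaging.grab_frame('wrist');save('w11.png',s['image']);np.savez('w11.npz',**s)
lev('w11',[(134,146)])
E
```

```text
22.8333 [569.78813589 220.11398868 269.89327482] [ 8.11024078e-06 -2.75086852e-02  9.99621564e-01  2.75981754e-06] [ 0.83431689  0.03618886 -7.24097336] [ 0.02892942 -0.00093775  0.02320893] 0.1953310177537816
[(102, 280), (104, 2802), (106, 267), (114, 45), (116, 47), (120, 180), (122, 126), (124, 526), (126, 668), (128, 2000), (130, 195), (136, 87), (138, 677), (140, 3975), (142, 270)]
plane z 140.85991976306067 tilt deg [0.13667488 0.01509911] 5037 4846
```

View pics/s11.png

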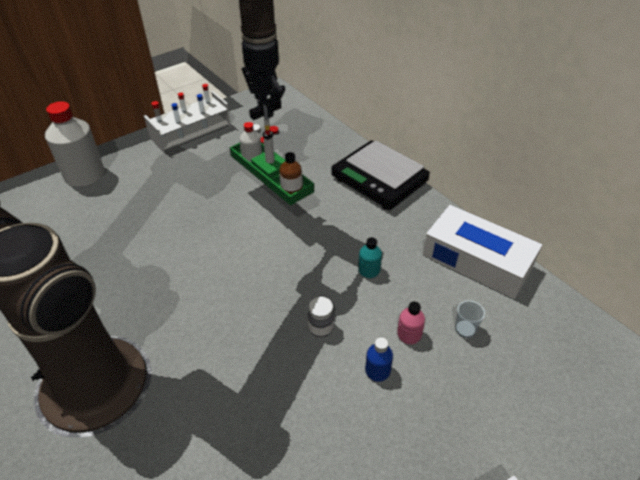

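View pics/w11.png

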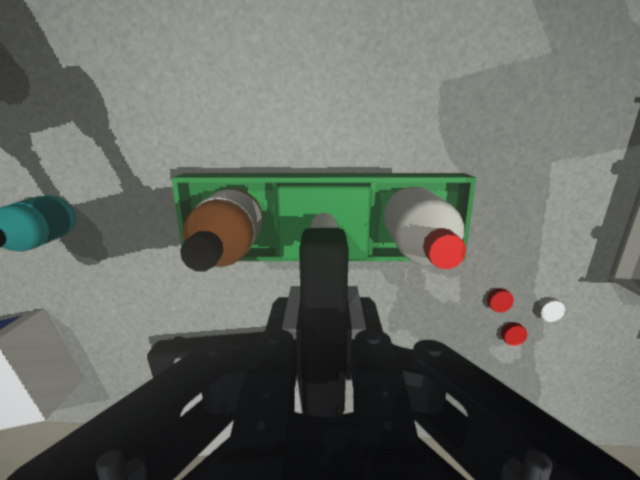

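Block top is at 140.9 mm, so the underside is about 100 mm up. Tilt is below 0.2°, both bottles stand in their wells, and the bystanders have not moved.

```bash
python3 -c "
from h import *
print(workorder.hand_in())"
```

```text
the job is handed in; nothing more can be done
None
```

The job is done and handed in at about 23 s. The amber bottle stands in the empty well, and the carrier hangs steady and level from its handle.

- **Placing:** I picked the brown bottle with the paper label and left the turquoise and pink look-alikes alone. It touched the well floor at the predicted height with about 3 N. After I let go, the pictures showed it standing upright in the middle of the well.
- **Draw and pause:** I gripped the handle across its bar and drew it 18 mm. The arm position and the depth image agreed on this, and yellow showed at the rim with no red. I held it there for about 1.5 s, with the carrier still on the bench.
- **Lift:** The carrier's underside is about 101 mm above the bench, with tilt under 0.2° and a steady load of about 7.5 N. Both bottles stand in their wells, and the other things look unmoved.

**Disagreements:** The top and side cameras differed by 3–7 mm in position, so I relied on the wrist camera. One tilt fit, on the carrier's rim just after lift-off, read 1.1°. The flat block top gave 0.3° at the same moment, and I put the rim figure down to wall-side points mixed into that fit.

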